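# Tip the carton onto its base and push it flush to the taping fence

### The job

The smaller of the two closed brown cartons has been left standing on its end. Push it over with your fingertips towards the low aluminium fence, so that it lies on its base, then push it along the bench until its leading end is flush against the fence, ready for taping. Do not pick the carton up, and leave everything else where it stands.

Things in the scene. Friction and masses are not known exactly. Their poses are not given: they have to be found in the camera images.
- carton: small closed light brown cardboard carton, 0.08 to 0.14 kg, 54 (own x) x 67 (own y) x 38 (own z) mm. Origin: centre of its base; own z runs from base to top. It starts standing on its -y end (own y up), base towards the fence, 100 to 145 mm from the fence face, up to 0.15 rad out of square. Pushed near the upper edge of its top face towards the fence it tips onto its base, own +y end leading
- carton_middle (a point): middle of the carton
- carton_end (a point): centre of the carton's own +y end face: the upper end at the start, the end that must lie flush against the fence
- fence: low fence of bare aluminium angle bolted to the bench, fixed: upright face 200 mm long, 32 mm high, wall 6 mm, with a flat foot and two bolts behind it. Origin: on the bench directly below the middle of the face; own x runs along the face, own y points out of the face towards the carton, z up
- big_carton: larger brown carton lying flat, 63x89x61 mm, a bystander, loose; origin at the centre of its underside. (Farther back on the bench, left of the work, stands a fixed open box up to 0.19 m high with flaps: pass over it or in front of it)
- roller: black steel roller standing on end, 33 mm in diameter, 38 mm high, a bystander, loose; origin at the centre of its underside
- bush: small bronze bush standing on end, 28 mm in diameter, 26 mm high, a bystander, loose; origin at the centre of its underside
- jar: white jar with a blue lid, 56 mm in diameter, 70 mm high, behind the fence, a bystander, loose; origin at the centre of its underside
- tape_measure: yellow tape measure, 60x70x36 mm, a bystander, loose; origin at the centre of its underside
- nut: steel hexagon nut, 34x30x16 mm, a bystander, loose; origin at the centre of its underside
Mind the look-alikes: they are no part of the job. Leave any orange look-alike of the carton alone.

How it is judged:
At the end, for the whole second after the job is handed in: The carton rests on its base on the bench (own z within 0.06 rad of vertical), at rest; the centre of its own +y end face is within 4 mm of the fence face and within 75 mm of the fence's middle along it; the carton is square to the fence within 0.06 rad (angle between carton's own z axis and vertical below 0.06 rad and y of carton_end in the frame of fence between -0.004 and 0.004 m and x of carton_end in the frame of fence between -0.075 and 0.075 m and angle between the y axis of carton and the y axis of fence, either way round below 0.06 rad and height (world z) of carton_middle below 0.0225 m and linear speed of carton below 0.01 m/s); the robot touches nothing.
It fails at once if the carton is lifted (height (world z) of carton_middle above 0.052 m or (angle between carton's own z axis and vertical below 0.15 rad and height (world z) of carton_middle above 0.034 m) or (angle between carton's own y axis and vertical below 0.15 rad and height (world z) of carton_middle above 0.046 m)).
It fails at once if a bystander is moved by more than 15 mm (distance of any of big_carton, roller, bush, jar, tape_measure, nut from where it was at the start of the episode above 0.015 m).
It also fails if it takes over 42 s, if anything falls off the work surface, if the arm or the gripper's body presses on something with over 40 N, if the wrist force passes 120 N, or if a joint passes its speed limit or range.

### The arm

A 6-joint arm with a two-finger parallel gripper is mounted at the origin on a cart in front of the work surface, level with it; the furniture and walls round the work are solid. World frame = base frame: x ahead of the robot, y to its left, z up, the work surface at z = 0. Lengths are in m, angles in rad, forces in N, time in s.
With the tool pointing down it reaches from about 0.3 to 0.875 m from the base axis. Payload 6.4 kg.
Tool frame: the origin (TCP) lies midway between the tips of the shut fingers; the grasp point (between the pads) lies 19 mm behind it (ctrl.pinch_z is the distance from the TCP to the grasp point, in m); z points along the fingers, y is the line along which they close (so a half turn about z gives the same grasp; the last joint's range is limited). The gripper opens to 85 mm and grips with 20 to 120 N. Pads are 22 mm wide; open, the fingers measure 114 mm over their backs; the gripper's body (76 mm by 85 mm) begins 54 mm behind the grasp point. The pads swing forward as they close: fully open they stand 13 mm farther back than shut.
Start: joints at [-1.366, 0.181, 1.607, -0, 1.354, -0.206], TCP at [0.23, -0.527, 0.231] pointing down, gripper open.
Joint ranges: [-2.99, 2.99], [-0.89, 2.07], [0.3, 2.58], [-1.14, 4.28], [0, 2.63], [-3.12, 3.12]. Speed limits (rad/s): [2.57, 2.57, 3.01, 3.14, 3.14, 3.14].

### API

Orientations are given as a unit quaternion [w, x, y, z].
In Python, from bench import ctrl gives the robot as it stands.
- The arm moves only by the tool apply_moves, never from a script. Its argument "moves" is a list of rows, each an object with "jaw": the opening, from 0 (shut) to 1 (fully open); "offset": the shift along the tool's x, y, z in mm, a list of three; "rot": the turn, a rotation vector about the tool's x, y, z in degrees, a list of three. In form: [{"jaw": jaw, "offset": [dx, dy, dz], "rot": [ax, ay, az]}, ...]. A call has exactly 5 rows; each row shifts and turns the commanded pose from where the row before left it, along the tool's axes as they then stand; what a row does not reach is not made up. A row lasts 1/8 s, in which the tool goes at most 62.5 mm and 10.7 degrees, less where a joint would pass 70% of its speed; a pose out of reach is approached as far as the arm can. A call is refused whole if a number of a shift passes 62.5 or a number of a turn 10.7, either way. A call with a gripper value outside its range is refused whole. The fingers move at their own pace and stop on an object; the grip force is fixed at half the most. Time passes only in rows, so rows that do not move let the fingers close, or fill a call up. It gives the time, the measured TCP pose, the force, the opening and the grip force at its end, in the units of the state.
- ctrl.get_obs(): the state, without advancing time (a new reading comes with each control period).
- ctrl.camera(name): name is "side" or "top"; returns (picture, depth): 420x560x3 uint8, red, green, blue; 420x560 float32, m along the optical axis (not along the pixel's ray), 0 where there is no reading.
- ctrl.camera_params(name): a dict with "K" (3x3 intrinsics, pixels), "dist" ([k1, k2, p1, p2, k3] as OpenCV has them; the pictures are not rectified), "cam_to_world" (4x4, takes a point from camera to world coordinates). Camera axes: x right, y down, z forward; pixel columns grow to the right and rows downward; lengths in m; the calibration is good to about 2 mm. A picture is of the moment at which its call begins. camera_params takes no time and is no camera call.
- ctrl.hand_in(): hands the job in; it is judged then, once.
Trained networks look in the newest picture that a camera, given by its name, has taken for a name from the list of things; names that differ only in an ending like _2 or _b are one class to them, and where a whole thing is asked for, a point or a joint stands for the part that bears it (a point fixed in the world has none). Each returns a list of dicts, best first, with "score" (0 to 1); they miss things now and then, are a little off and sometimes report something else, mostly with a low value. They report only what shows in the picture. A call takes as long as a camera call. They do not tell look-alikes from the thing itself.
- ctrl.outline_of(camera, target): "region" (420x560 bool, what is visible of it) and "position" ([column, row] in pixels, amid what is visible of it).
The state is a dict: "time_s": time; "q": joint angles; "dq": joint speeds; "joint_efforts": joint torques, N m; "eef_pos": TCP position; "eef_rot": TCP orientation; "wrist_force": force on the tool from outside, world axes, zero at the start; "torque": the same for the moment, N m; "opening": opening from 0.0 (shut) to 1.0 (fully open); "grasp_force": force on a finger pad.
Only numpy, scipy, OpenCV 4.12 (cv2) and the standard library are available. Lean on these libraries where they do the work, as an engineer would, in place of code of your own. Each camera call takes 0.05 s, during which the arm holds its last target. There are 200 camera calls.

## Working session

There is one attempt and no reset: what is moved stays moved. The work goes in short steps, Python scripts to look and compute and a tool call to move; the robot and the scene stay as the last step left them, time stands still between calls to the robot, and variables do not carry over. Pictures are saved under pics/ and viewed, at most 10 in all, crops included, and the job is handed in when it is done.

Besides the shell and the picture viewer there is one more tool, called after "Call:" as name(argument=value, ...) on one line, values as JSON. apply_moves: Moves the arm, as the interface text tells. Its arguments: {"type":"object","properties":{"moves":{"type":"array"}},"required":["moves"]}

```bash
mkdir -p pics; cat > h.py <<'E'
import numpy as np, cv2
from bench import ctrl
def cloud(cam,d):
    p=ctrl.camera_params(cam); K=np.array(p["K"]);D=np.array(p["dist"]);T=np.array(p["cam_to_world"])
    v,u=np.mgrid[:d.shape[0],:d.shape[1]]
    n=cv2.undistortPoints(np.stack([u,v],-1).reshape(-1,1,2).astype(float),K,D).reshape(*d.shape,2)
    P=np.concatenate([n*d[...,None],d[...,None]],-1)
    W=P@T[:3,:3].T+T[:3,3]; W[d<=0]=np.nan
    return W
def shot(cam,name=None):
    im,d=ctrl.camera(cam)
    if name: cv2.imwrite(f"pics/{name}.png",im[...,::-1])
    return im,cloud(cam,d)
E
python3 - <<'E'
from h import *
for c in("top","side"):
    im,W=shot(c,c+"0"); np.save(c+"W.npy",W)
    for t in("carton","fence","big_carton","roller","bush","jar","tape_measure","nut"):
        for r in ctrl.outline_of(c,t)[:4]:
            P=W[r["region"]]; P=P[~np.isnan(P[:,0])]
            if len(P): print(c,t,round(r["score"],2),np.round(r["position"]),len(P),np.round(np.percentile(P,[3,50,97],axis=0),3).tolist())
s=ctrl.get_obs();print(s["time_s"],s["eef_pos"],s["eef_rot"],s["opening"])
E
```

```text
top carton 0.82 [247. 217.] 310 [[0.512, -0.186, 0.009], [0.535, -0.169, 0.063], [0.561, -0.151, 0.067]]
top carton 0.8 [240. 256.] 255 [[0.419, -0.174, 0.058], [0.437, -0.152, 0.064], [0.452, -0.129, 0.067]]
top fence 0.61 [313. 227.] 1143 [[0.433, -0.376, 0.001], [0.522, -0.348, 0.006], [0.615, -0.321, 0.032]]
top big_carton 0.55 [142. 263.] 988 [[0.377, 0.061, 0.013], [0.417, 0.099, 0.058], [0.455, 0.143, 0.062]]
top roller 0.49 [312. 168.] 145 [[0.662, -0.36, 0.004], [0.674, -0.346, 0.036], [0.691, -0.331, 0.04]]
top jar 0.7 [357. 207.] 397 [[0.539, -0.478, 0.025], [0.56, -0.452, 0.068], [0.584, -0.431, 0.072]]
top tape_measure 0.6 [429. 252.] 644 [[0.414, -0.675, 0.008], [0.448, -0.64, 0.034], [0.482, -0.609, 0.038]]
top tape_measure 0.34 [138. 263.] 1045 [[0.377, 0.061, 0.003], [0.417, 0.1, 0.058], [0.458, 0.144, 0.062]]
top nut 0.37 [140. 263.] 1029 [[0.375, 0.062, 0.005], [0.417, 0.101, 0.058], [0.457, 0.147, 0.062]]
side carton 0.79 [242. 209.] 359 [[0.417, -0.178, 0.007], [0.437, -0.173, 0.042], [0.459, -0.134, 0.067]]
side carton 0.61 [276. 208.] 338 [[0.514, -0.19, 0.009]
[... 528 characters left out ...]
, [0.678, -0.359, 0.027], [0.692, -0.338, 0.04]]
side roller 0.52 [275. 318.] 1231 [[0.412, -0.684, 0.002], [0.448, -0.661, 0.033], [0.484, -0.619, 0.037]]
side bush 0.59 [240. 253.] 155 [[0.399, -0.396, 0.0], [0.411, -0.39, 0.018], [0.425, -0.341, 0.027]]
side jar 0.83 [310. 253.] 746 [[0.541, -0.489, 0.007], [0.562, -0.481, 0.049], [0.588, -0.443, 0.072]]
side tape_measure 0.84 [274. 319.] 1154 [[0.415, -0.684, 0.004], [0.448, -0.662, 0.033], [0.483, -0.622, 0.037]]
side nut 0.48 [248. 281.] 180 [[0.4, -0.519, 0.002], [0.415, -0.508, 0.011], [0.431, -0.489, 0.018]]
0.9 [ 0.22962491 -0.52716987  0.23127755] [-4.29814608e-06  9.78981161e-01  2.03950697e-01 -9.47556241e-06] 0.9999833838113028
```

View pics/top0.png

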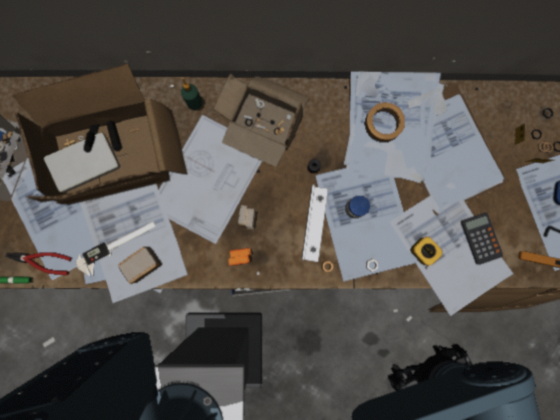

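View pics/side0.png

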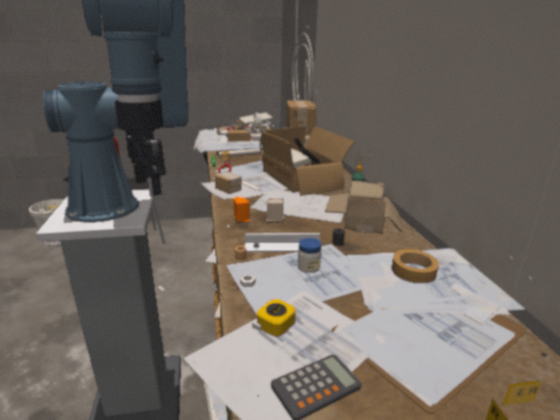

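The picture from above shows these candidates: the light brown carton at (247,217), the orange look-alike at (240,256), the big carton at (138,263) and the open box at (265,115). I choose (247,217), the small light brown one. The fence is at (313,227).

```bash
python3 - <<'E'
from h import *
W=np.load("topW.npy")
def sel(W,x,y,z):
    m=(W[...,0]>x[0])&(W[...,0]<x[1])&(W[...,1]>y[0])&(W[...,1]<y[1])&(W[...,2]>z[0])&(W[...,2]<z[1]);return W[m]
for c in("top","side"):
    W=np.load(c+"W.npy")
    T=sel(W,(.48,.60),(-.23,-.1),(.058,.08)); 
    r=cv2.minAreaRect(T[:,:2].astype(np.float32)*1000); print(c,"carton top",len(T),r,np.median(T[:,2]))
    for b in((.012,.055),):
        S=sel(W,(.48,.60),(-.23,-.1),b)
        S=S[S[:,1]<-.17]; 
        if len(S)>10: print(" carton front pts",len(S),S[:,1].min(),S[:,1].max(),np.polyfit(S[:,0],S[:,1],1),S[:,0].min(),S[:,0].max())
    F=sel(W,(.40,.65),(-.40,-.27),(.026,.04)); print(" fence top",len(F),cv2.minAreaRect(F[:,:2].astype(np.float32)*1000),np.median(F[:,2]),np.polyfit(F[:,0],F[:,1],1), F[:,:2].mean(0))
    A=sel(W,(.40,.65),(-.42,-.27),(.004,.04)); print(" fence all",cv2.minAreaRect(A[:,:2].astype(np.float32)*1000))
s=cv2.imread("pics/top0.png")[150:290,200:380]; s2=cv2.imread("pics/side0.png")[170:280,200:380]
cv2.imwrite("pics/crop0.png",cv2.resize(np.vstack([s,s2]),None,fx=2.3,fy=2.3))
E
```

```text
top carton top 276 ((536.9776611328125, -166.73379516601562), (37.26386642456055, 52.85655975341797), 85.0815200805664) 0.06356050148840103
 carton front pts 19 -0.18803676134803382 -0.18327598958100802 [-0.10832297 -0.12790595] 0.5105743957968532 0.5548863985811361
 fence top 186 ((507.1065673828125, -333.6887512207031), (224.61659240722656, 73.40031433105469), 12.138197898864746) 0.030213063203118673 [-0.03362085 -0.31458733] [ 0.51681931 -0.33196324]
 fence all ((525.21240234375, -345.43011474609375), (246.8466796875, 146.87074279785156), 0.2652437090873718)
side carton top 101 ((538.907958984375, -169.76992797851562), (38.783756256103516, 52.4878044128418), 85.50907897949219) 0.06523015864872994
 carton front pts 219 -0.19240501422910583 -0.18097949481917652 [-0.07865672 -0.14416225] 0.5110862422781854 0.5604456597199761
 fence top 264 ((507.05169677734375, -336.3238525390625), (227.9742889404297, 76.35380554199219), 12.469551086425781) 0.031039570663115246 [-0.04365295 -0.31181127] [ 0.51855677 -0.3344478 ]
 fence all ((519.8192749023438, -370.1976013183594), (116.23461151123047, 236.26600646972656), 85.11714935302734)
```

View pics/crop0.png

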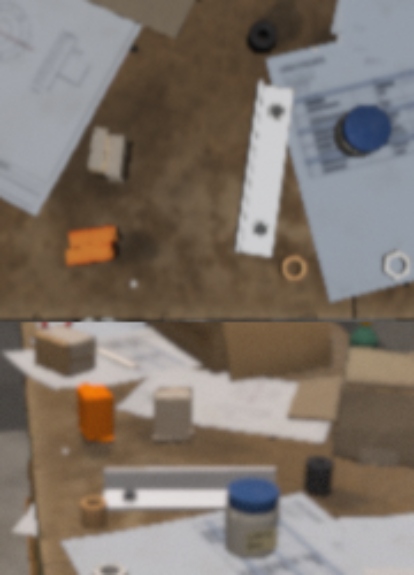

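The crop confirms the small tan carton standing at top-picture (247,217). The orange look-alike is beside it at smaller x. The fence is tilted, so I refit it without the bush.

```bash
python3 - <<'E'
from h import *
def sel(W,x,y,z):
    m=(W[...,0]>x[0])&(W[...,0]<x[1])&(W[...,1]>y[0])&(W[...,1]<y[1])&(W[...,2]>z[0])&(W[...,2]<z[1]);return W[m]
for c in("top","side"):
    W=np.load(c+"W.npy")
    F=sel(W,(.425,.64),(-.365,-.29),(.026,.04))
    for _ in range(4):
        p=np.polyfit(F[:,0],F[:,1],1); e=F[:,1]-np.polyval(p,F[:,0]); F=F[abs(e)<max(.006,2*e.std())]
    e=F[:,1]-np.polyval(p,F[:,0])
    print(c,"wall top",len(F),p,np.polyval(p,[.43,.53,.62]),np.percentile(e,[2,50,98]),F[:,0].min(),F[:,0].max())
    A=sel(W,(.425,.64),(-.385,-.31),(.003,.04)); A=A[abs(A[:,1]-np.polyval(p,A[:,0]))<.05]
    print(cv2.minAreaRect(A[:,:2].astype(np.float32)*1000))
    print(" hist y resid of A",np.histogram(A[:,1]-np.polyval(p,A[:,0]),np.arange(-.05,.02,.005)))
E
```

```text
top wall top 175 [-0.1497027  -0.25053696] [-0.31490912 -0.32987939 -0.34335263] [-3.18521250e-03 -4.16211277e-07  2.84193674e-03] 0.4283593559317727 0.6241505715394476
((531.7981567382812, -348.40850830078125), (60.55215072631836, 216.26541137695312), 83.92285919189453)
 hist y resid of A (array([  3,  48, 122, 114, 120, 117, 119, 108, 110,  90, 127,   3,   1,
         0]), array([-5.00000000e-02, -4.50000000e-02, -4.00000000e-02, -3.50000000e-02,
       -3.00000000e-02, -2.50000000e-02, -2.00000000e-02, -1.50000000e-02,
       -1.00000000e-02, -5.00000000e-03, -2.77555756e-17,  5.00000000e-03,
        1.00000000e-02,  1.50000000e-02,  2.00000000e-02]))
side wall top 248 [-0.14654888 -0.2547536 ] [-0.31776962 -0.33242451 -0.34561391] [-0.00435245 -0.00034594  0.00472296] 0.429863220015673 0.6259368509640686
((532.0751342773438, -352.04888916015625), (49.941261291503906, 213.6322021484375), 80.04662322998047)
 hist y resid of A (array([  0,  47,  68,  53,  61,  61,  42,  38,  41, 431, 238,   6,   0,
         0]), array([-5.00000000e-02, -4.50000000e-02, -4.00000000e-02, -3.50000000e-02,
       -3.00000000e-02, -2.50000000e-02, -2.00000000e-02, -1.50000000e-02,
       -1.00000000e-02, -5.00000000e-03, -2.77555756e-17,  5.00000000e-03,
        1.00000000e-02,  1.50000000e-02,  2.00000000e-02]))
```

Call:
apply_moves(moves=[{"jaw":0.4,"offset":[0,0,0],"rot":[0,0,-10.5]},{"jaw":0.4,"offset":[0,0,0],"rot":[0,0,-10.5]},{"jaw":0.4,"offset":[0,0,0],"rot":[0,0,-10.5]},{"jaw":0.4,"offset":[0,0,0],"rot":[0,0,-10.5]},{"jaw":0.4,"offset":[0,0,0],"rot":[0,0,-10.5]}])

```text
time_s: 1.52
eef_pos: [0.2297, -0.5272, 0.2313]
eef_rot: [0.0, 0.786, 0.618, -0.0]
wrist_force: [-1.0, -0.1, 0.9]
opening: 0.402
grasp_force: 0.0
```

Call:
apply_moves(moves=[{"jaw":0.4,"offset":[0,0,0],"rot":[0,0,-5.6]},{"jaw":0.4,"offset":[0,0,0],"rot":[0,0,0]},{"jaw":0.4,"offset":[60,40,0],"rot":[0,0,0]},{"jaw":0.4,"offset":[60,40,0],"rot":[0,0,0]},{"jaw":0.4,"offset":[60,40,0],"rot":[0,0,0]}])

```text
time_s: 2.15
eef_pos: [0.3562, -0.3867, 0.2314]
eef_rot: [0.0, 0.758, 0.652, 0.0]
wrist_force: [0.8, -0.8, -0.6]
opening: 0.403
grasp_force: 0.0
```

Call:
apply_moves(moves=[{"jaw":0.4,"offset":[60,40,0],"rot":[0,0,0]},{"jaw":0.4,"offset":[60,40,0],"rot":[0,0,0]},{"jaw":0.4,"offset":[60,20,0],"rot":[0,0,0]},{"jaw":0.4,"offset":[20,0,0],"rot":[0,0,0]},{"jaw":0.4,"offset":[0,0,0],"rot":[0,0,0]}])

```text
time_s: 2.78
eef_pos: [0.4701, -0.2185, 0.2313]
eef_rot: [0.0, 0.756, 0.654, -0.0]
wrist_force: [0.3, 0.3, 0.0]
opening: 0.402
grasp_force: 0.0
```

```bash
cat > g.py <<'E'
from h import *
s=ctrl.get_obs(); p=np.array(s["eef_pos"]); n=np.array([.146,.989]);a=np.array([.989,-.146])
f=np.array([.528,-.328])
w,x,y,z=s["eef_rot"]; print(s["time_s"],p,"in fence frame",(p[:2]-f)@a,(p[:2]-f)@n,"yaw",np.degrees(2*np.arctan2(y,x)),s["wrist_force"])
c=np.array([.537,-.168]); print("carton ff",(c-f)@a,(c-f)@n)
E
python3 g.py
```

```text
2.775 [ 0.47010766 -0.21850348  0.23132764] in fence frame -0.07324201523328716 0.09983977876938174 yaw 81.70750643702202 [0.28882299 0.32953616 0.03567521]
carton ff -0.014458999999999991 0.159554
```

Call:
apply_moves(moves=[{"jaw":0.4,"offset":[32,15,0],"rot":[0,0,0]},{"jaw":0.4,"offset":[32,15,0],"rot":[0,0,0]},{"jaw":0.4,"offset":[32,15,0],"rot":[0,0,0]},{"jaw":0.4,"offset":[30,14,0],"rot":[0,0,0]},{"jaw":0.4,"offset":[0,0,0],"rot":[0,0,0]}])

```text
time_s: 3.4
eef_pos: [0.5472, -0.1038, 0.2312]
eef_rot: [0.0, 0.757, 0.654, -0.0]
wrist_force: [-0.6, -0.2, 0.3]
opening: 0.4
grasp_force: 0.0
```

```bash
python3 g.py
```

```text
3.4 [ 0.54722456 -0.10384115  0.23124733] in fence frame -0.013714103506221993 0.22449988357572737 yaw 81.62669725094959 [-0.59487228 -0.17421184  0.34279187]
carton ff -0.014458999999999991 0.159554
```

Call:
apply_moves(moves=[{"jaw":0.4,"offset":[0,0,40],"rot":[0,0,0]},{"jaw":0.4,"offset":[0,0,40],"rot":[0,0,0]},{"jaw":0.4,"offset":[0,0,40],"rot":[0,0,0]},{"jaw":0.4,"offset":[0,0,40],"rot":[0,0,0]},{"jaw":0.4,"offset":[0,0,18],"rot":[0,0,0]}])

```text
time_s: 4.03
eef_pos: [0.5447, -0.1049, 0.051]
eef_rot: [-0.002, 0.758, 0.653, -0.001]
wrist_force: [-0.3, -0.9, 0.1]
opening: 0.402
grasp_force: 0.0
```

```bash
python3 g.py; python3 - <<'E'
from h import *
im,W=shot("side"); cv2.imwrite("pics/s1.png",cv2.resize(im[140:270,190:380,::-1],None,fx=4,fy=4))
E
```

```text
4.025 [ 0.54474394 -0.10494659  0.05102784] in fence frame -0.016006038261239395 0.22304443398138957 yaw 81.48963033290944 [-0.30773174 -0.92212662  0.13714295]
carton ff -0.014458999999999991 0.159554
```

View pics/s1.png

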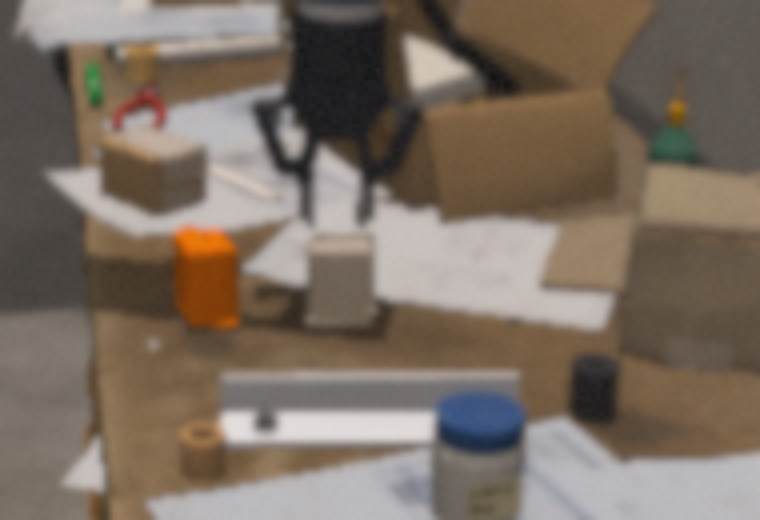

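The side view shows both fingertips behind the standing carton, at crop (310,215) and (365,215), centred on its width (310–375). Next I tip it.

Call:
apply_moves(moves=[{"jaw":0.4,"offset":[-12,0,0],"rot":[0,0,0]},{"jaw":0.4,"offset":[-12,0,0],"rot":[0,0,0]},{"jaw":0.4,"offset":[-8,0,0],"rot":[0,0,0]},{"jaw":0.4,"offset":[-8,0,0],"rot":[0,0,0]},{"jaw":0.4,"offset":[-8,0,0],"rot":[0,0,0]}])

```text
time_s: 4.7
eef_pos: [0.5399, -0.1515, 0.0537]
eef_rot: [0.0, 0.757, 0.654, 0.0]
wrist_force: [0.2, 0.7, -0.3]
opening: 0.402
grasp_force: 0.2
```

```bash
python3 g.py; python3 - <<'E'
from h import *
im,W=shot("side"); cv2.imwrite("pics/s2.png",cv2.resize(im[170:270,190:380,::-1],None,fx=4,fy=4))
E
```

```text
4.7 [ 0.53988141 -0.15154462  0.05368998] in fence frame -0.01401176716533912 0.17624905387583695 yaw 81.63844471279458 [ 0.22937078  0.70179608 -0.30442136]
carton ff -0.014458999999999991 0.159554
```

View pics/s2.png

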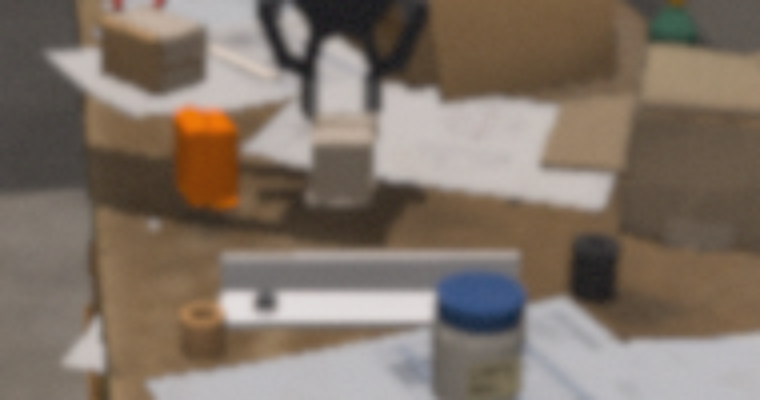

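The carton at crop (342,165) is tipping: its top has come forward and its front foot has stayed put. I keep pushing.

Call:
apply_moves(moves=[{"jaw":0.4,"offset":[-8,0,0],"rot":[0,0,0]},{"jaw":0.4,"offset":[-8,0,0],"rot":[0,0,0]},{"jaw":0.4,"offset":[-8,0,0],"rot":[0,0,0]},{"jaw":0.4,"offset":[-8,0,0],"rot":[0,0,0]},{"jaw":0.4,"offset":[0,0,0],"rot":[0,0,0]}])

```text
time_s: 5.38
eef_pos: [0.5351, -0.1834, 0.0533]
eef_rot: [0.0, 0.757, 0.653, -0.0]
wrist_force: [0.3, 0.1, 0.8]
opening: 0.398
grasp_force: 0.0
```

```bash
python3 g.py; cat > m.py <<'E'
from h import *
import sys
n=np.array([.146,.989]);a=np.array([.989,-.146]);f=np.array([.528,-.328])
for c in ("side","top"):
    im,W=shot(c)
    if len(sys.argv)>1: cv2.imwrite(f"pics/{sys.argv[1]}_{c}.png",cv2.resize(im[150:270,190:380,::-1],None,fx=4,fy=4))
    for r in ctrl.outline_of(c,"carton")[:3]:
        P=W[r["region"]]; P=P[~np.isnan(P[:,0])]
        if not len(P) or np.median(P[:,1])>-.1 or np.median(P[:,0])<.48: continue
        T=P[P[:,2]>np.percentile(P[:,2],60)-.006]
        R=(T[:,:2]-f); R=np.stack([R@a,R@n],1)*1000
        print(c,round(r["score"],2),np.round(r["position"]),"zmax",np.percentile(P[:,2],95),"ff top rect",cv2.minAreaRect(R.astype(np.float32)),np.percentile(R,[3,97],axis=0).round(1).tolist())
E
python3 m.py p3
```

```text
5.375 [ 0.53505302 -0.18336835  0.05330977] in fence frame -0.014140789558771438 0.144070446870919 yaw 81.58419365960997 [0.34686179 0.08051042 0.81051555]
carton ff -0.014458999999999991 0.159554
side 0.79 [274. 222.] zmax 0.03983046752791806 ff top rect ((-9.338241577148438, 99.75373077392578), (50.42473602294922, 58.7959098815918), 4.934191703796387) [[-32.1, 71.7], [14.9, 126.1]]
top 0.66 [276. 225.] zmax 0.039386135216729456 ff top rect ((-22.03204345703125, 83.6797866821289), (20.874570846557617, 60.62784957885742), 66.85907745361328) [[-35.9, 75.4], [5.5, 97.2]]
```

View pics/p3_side.png

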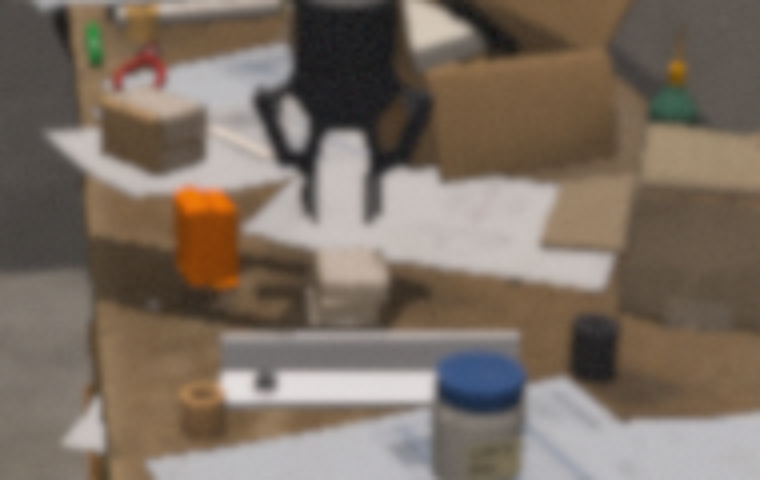

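The carton now lies on its base at crop (348,285) and the fingers are clear above and behind it. I back off, lower, and push its rear end.

Call:
apply_moves(moves=[{"jaw":0.4,"offset":[28,4,0],"rot":[0,0,0]},{"jaw":0.4,"offset":[0,0,0],"rot":[0,0,0]},{"jaw":0.4,"offset":[0,0,20],"rot":[0,0,0]},{"jaw":0.4,"offset":[0,0,18],"rot":[0,0,0]},{"jaw":0.4,"offset":[0,0,0],"rot":[0,0,0]}])

```text
time_s: 6.2
eef_pos: [0.5415, -0.155, 0.0134]
eef_rot: [-0.002, 0.757, 0.654, -0.001]
wrist_force: [-0.3, -0.3, 0.6]
opening: 0.401
grasp_force: 0.0
```

Call:
apply_moves(moves=[{"jaw":0.4,"offset":[-10,0,0],"rot":[0,0,0]},{"jaw":0.4,"offset":[-10,0,0],"rot":[0,0,0]},{"jaw":0.4,"offset":[-8,0,0],"rot":[0,0,0]},{"jaw":0.4,"offset":[-8,0,0],"rot":[0,0,0]},{"jaw":0.4,"offset":[-8,0,0],"rot":[0,0,0]}])

```text
time_s: 6.82
eef_pos: [0.5367, -0.1996, 0.0155]
eef_rot: [0.0, 0.757, 0.654, 0.0]
wrist_force: [-0.1, 1.3, 1.6]
opening: 0.4
grasp_force: 0.7
```

Call:
apply_moves(moves=[{"jaw":0.4,"offset":[-8,0,0],"rot":[0,0,0]},{"jaw":0.4,"offset":[-8,0,0],"rot":[0,0,0]},{"jaw":0.4,"offset":[-8,0,0],"rot":[0,0,0]},{"jaw":0.4,"offset":[-8,0,0],"rot":[0,0,0]},{"jaw":0.4,"offset":[0,0,0],"rot":[0,0,0]}])

```text
time_s: 7.45
eef_pos: [0.532, -0.2316, 0.0153]
eef_rot: [0.0, 0.757, 0.653, -0.0]
wrist_force: [-0.2, 0.7, -0.0]
opening: 0.398
grasp_force: 0.0
```

```bash
python3 g.py; python3 m.py p4
```

```text
7.45 [ 0.53198185 -0.23157251  0.01526202] in fence frame -0.010140366445652057 0.09594813828863061 yaw 81.59388264790763 [-0.19258497  0.71206255 -0.02861611]
carton ff -0.014458999999999991 0.159554
side 0.7 [273. 227.] zmax 0.03994564688036184 ff top rect ((-8.736503601074219, 45.896419525146484), (68.44178771972656, 49.56863021850586), 88.6856918334961) [[-33.1, 17.8], [13.9, 75.8]]
top 0.17 [309. 168.] zmax 0.03951895109587061 ff top rect ((149.82949829101562, 4.067138671875), (30.482633590698242, 30.512741088867188), 54.5379524230957) [[136.1, -9.7], [163.9, 18.8]]
```

Call:
apply_moves(moves=[{"jaw":0.4,"offset":[-4,0,0],"rot":[0,0,0]},{"jaw":0.4,"offset":[-4,0,0],"rot":[0,0,0]},{"jaw":0.4,"offset":[-4,0,0],"rot":[0,0,0]},{"jaw":0.4,"offset":[-2,0,0],"rot":[0,0,0]},{"jaw":0.4,"offset":[0,0,0],"rot":[0,0,0]}])

```text
time_s: 8.28
eef_pos: [0.5301, -0.2449, 0.0153]
eef_rot: [0.0, 0.757, 0.654, -0.0]
wrist_force: [0.4, 0.1, -1.1]
opening: 0.403
grasp_force: 0.0
```

Call:
apply_moves(moves=[{"jaw":0.4,"offset":[-1,0,0],"rot":[0,0,0]},{"jaw":0.4,"offset":[0,0,0],"rot":[0,0,0]},{"jaw":0.4,"offset":[-1,0,0],"rot":[0,0,0]},{"jaw":0.4,"offset":[0,0,0],"rot":[0,0,0]},{"jaw":0.4,"offset":[0,0,0],"rot":[0,0,0]}])

```text
time_s: 8.9
eef_pos: [0.5298, -0.2465, 0.0153]
eef_rot: [-0.0, 0.757, 0.654, -0.0]
wrist_force: [0.0, -0.1, 0.2]
opening: 0.403
grasp_force: 0.3
```

```bash
python3 g.py; python3 m.py p5
```

```text
8.9 [ 0.52976283 -0.2465113   0.01528969] in fence frame -0.010153910395040119 0.08084969317958689 yaw 81.64046007688471 [ 0.03773982 -0.09160853  0.21000899]
carton ff -0.014458999999999991 0.159554
```

No contact force yet. I continue 1 mm at a time.

Call:
apply_moves(moves=[{"jaw":0.4,"offset":[-1,0,0],"rot":[0,0,0]},{"jaw":0.4,"offset":[0,0,0],"rot":[0,0,0]},{"jaw":0.4,"offset":[-1,0,0],"rot":[0,0,0]},{"jaw":0.4,"offset":[0,0,0],"rot":[0,0,0]},{"jaw":0.4,"offset":[0,0,0],"rot":[0,0,0]}])

```text
time_s: 9.72
eef_pos: [0.5295, -0.248, 0.0153]
eef_rot: [-0.0, 0.757, 0.654, 0.0]
wrist_force: [0.6, 4.6, 3.2]
opening: 0.402
grasp_force: 2.6
```

Call:
apply_moves(moves=[{"jaw":0.4,"offset":[-1,0,0],"rot":[0,0,0]},{"jaw":0.4,"offset":[0,0,0],"rot":[0,0,0]},{"jaw":0.4,"offset":[0,0,0],"rot":[0,0,0]},{"jaw":0.4,"offset":[0,0,0],"rot":[0,0,0]},{"jaw":0.4,"offset":[0,0,0],"rot":[0,0,0]}])

```text
time_s: 10.35
eef_pos: [0.5295, -0.248, 0.0153]
eef_rot: [-0.001, 0.757, 0.654, 0.001]
wrist_force: [2.1, 9.4, 4.5]
opening: 0.4
grasp_force: 4.5
```

Call:
apply_moves(moves=[{"jaw":0.4,"offset":[-1,0,0],"rot":[0,0,0]},{"jaw":0.4,"offset":[0,0,0],"rot":[0,0,0]},{"jaw":0.4,"offset":[0,0,0],"rot":[0,0,0]},{"jaw":0.4,"offset":[0,0,0],"rot":[0,0,0]},{"jaw":0.4,"offset":[0,0,0],"rot":[0,0,0]}])

```text
time_s: 10.98
eef_pos: [0.5295, -0.248, 0.0153]
eef_rot: [-0.001, 0.757, 0.654, 0.001]
wrist_force: [2.5, 12.9, 5.6]
opening: 0.398
grasp_force: 6.4
```

```bash
python3 g.py; python3 m.py p6
```

```text
10.975 [ 0.5294818  -0.24799193  0.01531191] in fence frame -0.010215676989344245 0.07934432685439853 yaw 81.65557369919543 [ 2.52618787 12.89815638  5.58362968]
carton ff -0.014458999999999991 0.159554
side 0.64 [276. 224.] zmax 0.0401189738745718 ff top rect ((-9.395501136779785, 29.938552856445312), (58.21800231933594, 49.00456237792969), 88.61968231201172) [[-33.7, 3.1], [12.9, 56.1]]
```

View pics/p6_side.png

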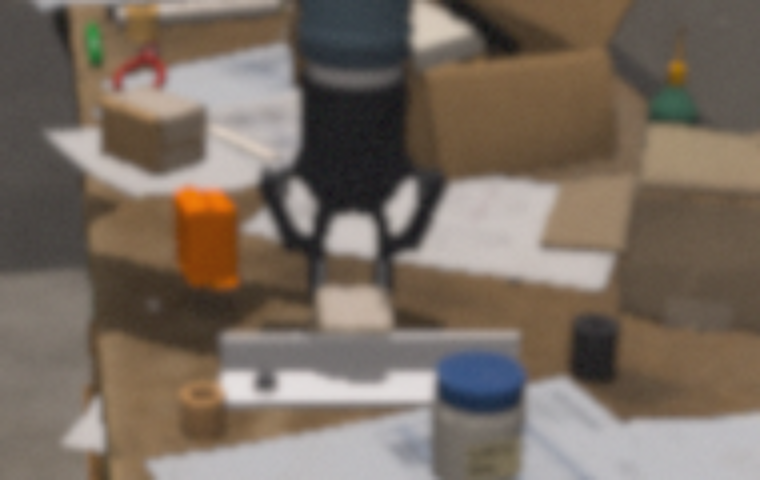

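The carton lies flat against the fence at crop (352,308), and about 13 N confirms the contact. I retreat along the tool's +x, then go up.

Call:
apply_moves(moves=[{"jaw":0.4,"offset":[4,0,0],"rot":[0,0,0]},{"jaw":0.4,"offset":[15,0,0],"rot":[0,0,0]},{"jaw":0.4,"offset":[25,0,0],"rot":[0,0,0]},{"jaw":0.4,"offset":[30,0,0],"rot":[0,0,0]},{"jaw":0.4,"offset":[0,0,-30],"rot":[0,0,0]}])

```text
time_s: 11.8
eef_pos: [0.5376, -0.1737, 0.0429]
eef_rot: [-0.003, 0.756, 0.654, -0.001]
wrist_force: [0.0, 0.3, 0.4]
opening: 0.4
grasp_force: 0.0
```

Call:
apply_moves(moves=[{"jaw":0.4,"offset":[15,0,-40],"rot":[0,0,0]},{"jaw":0.4,"offset":[15,0,-40],"rot":[0,0,0]},{"jaw":0.4,"offset":[15,0,-40],"rot":[0,0,0]},{"jaw":0.4,"offset":[15,0,-40],"rot":[0,0,0]},{"jaw":0.4,"offset":[0,0,0],"rot":[0,0,0]}])

```text
time_s: 12.42
eef_pos: [0.5509, -0.1177, 0.2093]
eef_rot: [0.004, 0.756, 0.654, 0.002]
wrist_force: [0.5, 0.8, -0.1]
opening: 0.399
grasp_force: 0.0
```

```bash
python3 g.py; python3 m.py p7; python3 - <<'E'
from h import *
n=np.array([.146,.989]);a=np.array([.989,-.146]);f=np.array([.528,-.328])
for c in("top","side"):
    im,W=shot(c); R=W[...,:2]-f; X=R@a;Y=R@n
    m=(abs(X+.01)<.035)&(Y>-.001)&(Y<.09)&(W[...,2]>.034)&(W[...,2]<.06)
    print(c,m.sum(),cv2.minAreaRect((np.stack([X[m],Y[m]],1)*1000).astype(np.float32)))
E
python3 -c "
import cv2,numpy as np
a=cv2.imread('pics/p7_side.png');b=cv2.imread('pics/p7_top.png');cv2.imwrite('pics/p7.png',cv2.resize(np.vstack([a,b]),None,fx=.62,fy=.62))"
```

```text
12.425 [ 0.55085203 -0.11765379  0.20928868] in fence frame -0.008109889197741221 0.2113687961605403 yaw 81.71453694452516 [ 0.51018466  0.78475735 -0.06580657]
carton ff -0.014458999999999991 0.159554
side 0.47 [276. 225.] zmax 0.0401317667195961 ff top rect ((-9.379898071289062, 30.628957748413086), (57.587093353271484, 49.22168731689453), 88.94622039794922) [[-33.6, 2.7], [13.1, 55.6]]
top 0.63 [294. 225.] zmax 0.039565224495805906 ff top rect ((-12.89853286743164, 35.372344970703125), (50.785072326660156, 62.69281005859375), 0.3607780635356903) [[-36.3, 6.1], [10.9, 63.8]]
top 0.56 [313. 226.] zmax 0.03144366569102386 ff top rect ((-2.1482162475585938, -21.954082489013672), (47.05754089355469, 200.0424041748047), 89.78094482421875) [[-96.1, -42.2], [91.4, 1.2]]
top 386 ((-12.642221450805664, 32.98187255859375), (50.516483306884766, 66.7735595703125), 0.6770837903022766)
side 188 ((-9.46434211730957, 29.91839599609375), (50.8275260925293, 56.8912239074707), 1.9202278852462769)
```

View pics/p7.png

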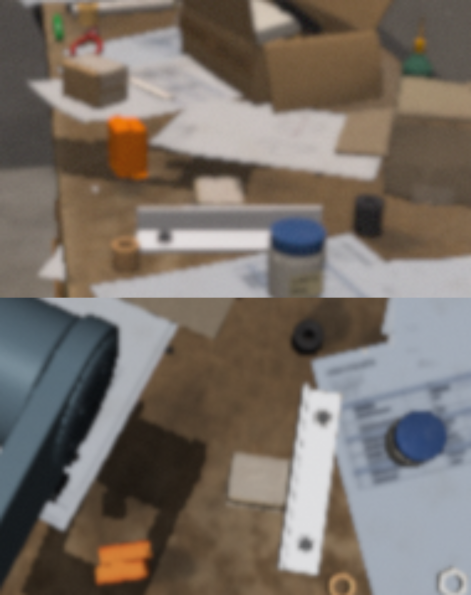

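The carton (top crop at (258,480)) lies flat, square to within about 1° and flush with the fence face. It sits about 11 mm from the fence's middle, the arm is clear, and the bystanders are undisturbed.

```bash
python3 -c "
from bench import ctrl
print(ctrl.hand_in())"
```

```text
the job is handed in; nothing more can be done
None
```

I tipped the carton onto its base and pushed it flush and square against the fence, about 11 mm from the fence's middle, then handed the job in at about 12.5 s; no verdict came back.

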